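# Sweep loose screw caps into the catch tray

### The job

Three loose white screw caps are lying on the lab bench. With your fingertips, sweep them gently over the bench and through the open side of the three-sided steel tray, until all three lie flat and completely inside it; slide them only, do not pinch them, press hard on them or lift them. Leave everything else on the bench standing where it is.

Things in the scene. Friction and masses are not known exactly. Their poses are not given: they have to be found in the camera images.
- cap_a: one of three identical loose screw caps: a low white ribbed plastic disc, 38 mm across and 16 mm high, 10 to 21 g, lying flat on the bench; slides easily and stays where it is left. Origin at the centre of its underside, z up; its yaw does not matter
- cap_b: one of three identical loose screw caps: a low white ribbed plastic disc, 38 mm across and 16 mm high, 10 to 21 g, lying flat on the bench; slides easily and stays where it is left. Origin at the centre of its underside, z up; its yaw does not matter
- cap_c: one of three identical loose screw caps: a low white ribbed plastic disc, 38 mm across and 16 mm high, 10 to 21 g, lying flat on the bench; slides easily and stays where it is left. Origin at the centre of its underside, z up; its yaw does not matter
- tray: three-sided steel catch tray, fixed, left of the caps. Inside 160 mm wide (own y), 110 mm deep (own x); walls 30 mm high, 4 mm thick. The side at its own -x is open, without wall or lip, and looks to the robot's right (world -y, within 20 degrees). Its floor is level with the bench. Origin: centre of the inside, at bench height; x points from the open side to the rear wall
- tray_mouth (a point): the middle of the tray's open side, at bench height, 55 mm from the tray's origin along its own -x; the open edge runs 80 mm to either side of it along the tray's y
- vial: small standing glass vial with a white screw cap, 24 mm across, 40 mm high, 40 g, loose, to be left alone; stands among the caps. Origin at the centre of its underside
- jar: small standing amber jar with a white screw cap, 36 mm across, 42 mm high, 70 g, loose, to be left alone; stands among the caps. Origin at the centre of its underside
- timer: flat white bench timer, 50 x 75 mm, 22 mm high, loose, to be left alone; on the side of the caps away from the tray. Origin at the centre of its underside
- tip_box: grey box with a clear cover, 87 x 122 mm, 65 mm high, loose, to be left alone; to the robot's left beyond the tray. Origin at the centre of its underside
There are look-alikes about, which are no part of the job. What is shaped like the cap_b but pink or turquoise is not meant. Leave any blue look-alike of the cap_c alone.

How it is judged:
By the outcome, as a careful person would: the job done as asked, in the order asked, and still so for the second after the job is handed in, with the robot touching nothing.
It also fails if it takes over 72 s, if anything falls off the work surface, if the arm or the gripper's body presses on something with over 40 N, if the wrist force passes 120 N, or if a joint passes its speed limit or range.

### The arm

A 6-joint arm with a two-finger parallel gripper is mounted at the origin on the work surface. World frame = base frame: x ahead of the robot, y to its left, z up, the work surface at z = 0. Lengths are in m, angles in rad, forces in N, time in s.
With the tool pointing down it reaches from about 0.325 to 0.9 m from the base axis. Payload 6.1 kg.
Tool frame: the origin (TCP) lies at the very end of the fingers, on their centre line; the grasp point (between the pads) lies 19 mm behind it (manip.grip_point_offset is the z of the grasp point in the tool frame, in m); z points along the fingers, y is the direction in which the jaws open and shut (so a half turn about z gives the same grasp; the last joint's range is limited). The gripper opens to 85 mm and grips with 20 to 120 N. Pads are 22 mm wide; open, the fingers measure 114 mm over their backs; the gripper's body (76 mm by 85 mm) begins 54 mm behind the grasp point. The pads swing forward as they close: fully open they stand 13 mm farther back than shut.
Start: joints at [-1.44, 0.22, 1.526, -0, 1.395, -0.126], TCP at [0.159, -0.604, 0.231] pointing down, gripper open.
Joint ranges: [-2.98, 2.98], [-0.91, 2.08], [0.09, 2.57], [-1.24, 4.39], [0.2, 2.65], [-2.68, 2.68]. Speed limits (rad/s): [2.57, 2.57, 3.01, 3.14, 3.14, 3.14].

### API

Orientations are given as a unit quaternion [w, x, y, z].
In Python, from workcell import manip gives the robot as it stands. The module is installed in compiled form; this text tells all that it offers.
- The arm moves only by the tool apply_moves, never from a script. Its argument "commands" is a list of rows, each a list of 5 numbers: the finger opening in mm, from 0 to 85.4, then the shift along the tool's x, y, z normalised to -1 to 1, where 1 is 0.04 m, then the turn about the tool's z normalised to -1 to 1, where 1 is 5 degrees. In form: [[claw, tx, ty, tz, turn], ...]. A call has 1 to 20 rows; each row shifts and turns the pose as measured when the row begins, along the tool's axes as they then stand; what a row does not reach is not made up. A row lasts 1/10 s, in which the tool goes at most 50 mm and 8.59 degrees, less where a joint would pass 70% of its speed; a pose out of reach is approached as far as the arm can. A call with a number of a shift or a turn outside -1 to 1 is refused whole. A call with a gripper value outside its range is refused whole. The fingers move at their own pace and stop on an object; "newtons" is the grip in N (left out, the last holds). Time passes only in rows, so rows that do not move let the fingers close. It gives the time, the measured TCP pose, the force and the opening at its end, in the units of the state.
- manip.observe(): the state, without advancing time (a new reading comes with each control period).
- manip.camera(name): name is "side" or "top"; returns the picture (420x560x3 uint8, red, green, blue); there is no depth.
- manip.calibration(name): a dict with "camera_matrix" (3x3 intrinsics, pixels), "R" (3x3) and "t" (3): a world point X has camera coordinates R X + t. Camera axes: x right, y down, z forward; pixel columns grow to the right and rows downward; lengths in m; the calibration is good to about 2 mm. A picture is of the moment at which its call begins. calibration takes no time and is no camera call.
- manip.hand_in(): hands the job in, once; it reports no verdict.
Trained networks look in the newest picture that a camera, given by its name, has taken for a name from the list of things; names that differ only in an ending like _2 or _b are one class to them, and where a whole thing is asked for, a point or a joint stands for the part that bears it (a point fixed in the world has none). Each returns a list of dicts, best first, with "conf" (0 to 1); they miss things now and then, are a little off and sometimes report something else, mostly with a low value. They report only what shows in the picture. A call takes as long as a camera call. They do not tell look-alikes from the thing itself.
- manip.masks_of(camera, label): "pixels" (420x560 bool, what is visible of it) and "rect" ([left, top, right, bottom] in pixels, round what is visible of it).
- manip.landmark_of(camera, label): "position" ([row, column] in pixels: a listed point, or the origin of a listed thing).
The state is a dict: "t": time; "joint_positions": joint angles; "qd": joint speeds; "joint_efforts": joint torques, N m; "ee_pos": TCP position; "tool_rot": TCP orientation; "wrist_force": force on the tool from outside, world axes, zero at the start; "ft_torque": the same for the moment, N m; "opening": finger opening in m.
Only numpy, scipy, OpenCV 4.12 (cv2) and the standard library are available. Lean on these libraries where they do the work, as an engineer would, in place of code of your own. Each camera call takes 0.05 s, during which the arm holds its last target.

## Working session

There is one attempt and no reset: what is moved stays moved. The work goes in short steps, Python scripts to look and compute and a tool call to move; the robot and the scene stay as the last step left them, time stands still between calls to the robot, and variables do not carry over. Pictures are saved under pics/ and viewed, and the job is handed in when it is done.

Besides the shell and the picture viewer there is one more tool, called after "Request:" as name(argument=value, ...) on one line, values as JSON. apply_moves: Moves the arm, as the interface text tells. Scaled input: -1 to 1 covers 0.04 m each way for a shift and 5 degrees each way for a turn. Its arguments: {"type":"object","properties":{"commands":{"type":"array","items":{"type":"array","items":{"type":"number"}}},"newtons":{"type":"number"}},"required":["commands"]}

```bash
mkdir -p pics; python3 - <<'E'
from workcell import manip
import cv2
for n in("top","side"):
    im=manip.camera(n); cv2.imwrite(f"pics/{n}0.png",im[:,:,::-1])
    c=manip.calibration(n); print(n,c)
    for l in ("cap_a","tray","tray_mouth","vial","jar","timer","tip_box"):
        print(l,[(round(d["conf"],2),[round(float(v)) for v in d["position"]]) for d in manip.landmark_of(n,l)])
s=manip.observe();print(s)
E
```

```text
top {'camera_matrix': array([[421.88253733,   0.        , 277.33629066],
       [  0.        , 421.88253733, 209.6599276 ],
       [  0.        ,   0.        ,   1.        ]]), 'R': array([[-7.35174322e-04, -9.99999442e-01,  7.58070396e-04],
       [-9.80225313e-01,  5.70626927e-04, -1.97883828e-01],
       [ 1.97883285e-01, -8.88558900e-04, -9.80225186e-01]]), 't': array([0.01434997, 0.51470552, 1.02557605])}
cap_a [(0.75, [252, 327]), (0.71, [196, 117]), (0.63, [263, 366]), (0.52, [165, 305]), (0.51, [175, 364]), (0.49, [235, 358]), (0.44, [152, 360]), (0.44, [172, 406])]
tray [(0.88, [193, 197])]
tray_mouth [(0.78, [199, 220])]
vial [(0.58, [241, 432]), (0.4, [242, 294])]
jar [(0.75, [201, 356]), (0.22, [194, 197])]
timer [(0.79, [239, 432]), (0.19, [193, 199])]
tip_box [(0.6, [195, 118])]
side {'camera_matrix': array([[545.85951255,   0.        , 278.53312649],
       [  0.        , 545.85951255, 210.21842041],
       [  0.        ,   0.        ,   1.        ]]), 'R': array([[ 0.88508946, -0.46540581,  0.00375277],
       [-0.25881562, -0.49887429, -0.8271269 ],
       [ 0.386821
[... 266 characters left out ...]
 341])]
tip_box []
{'t': 0.8, 'joint_positions': array([-1.44009013e+00,  2.20370109e-01,  1.52647170e+00,  9.95278959e-06,
        1.39469916e+00, -1.26083746e-01]), 'qd': array([-0.00027175, -0.0021839 ,  0.00087467, -0.00071291,  0.00106578,
       -0.00028056]), 'joint_efforts': array([-2.08190650e-03, -4.96793139e+01, -3.89706588e+01, -2.51047113e-04,
        7.16469804e-04,  3.07826724e-06]), 'ee_pos': array([ 0.15874619, -0.60451311,  0.23133318]), 'tool_rot': array([2.58303002e-05, 9.91768794e-01, 1.28041629e-01, 4.95916989e-06]), 'wrist_force': array([-0.36982922, -0.03235921,  0.14324048]), 'ft_torque': array([-0.00815278, -0.02460741, -0.00257538]), 'opening': 0.08488545575210207}
```

View pics/top0.png

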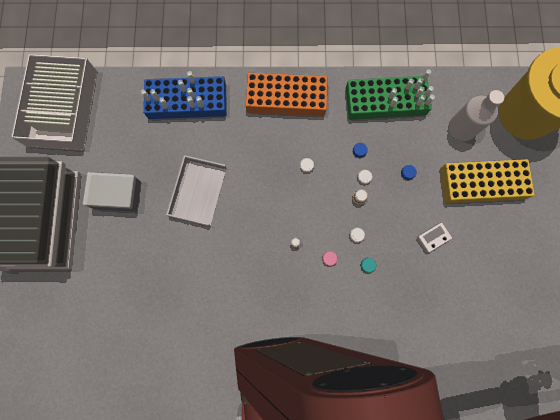

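View pics/side0.png

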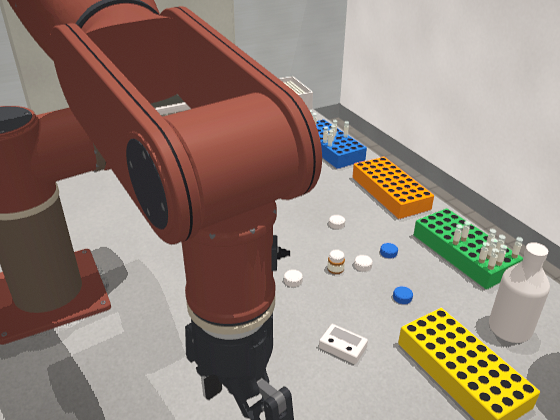

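In the top view, three white caps sit at about (row, col) (165,307), (177,365) and (235,357). The jar is at (197,361), the vial at (243,295), and the tray at (193,197) with its open side facing right. I'll measure them next.

```bash
cat > h.py <<'E'
import numpy as np, cv2
from workcell import manip
def w(cam,r,c,z):
    k=manip.calibration(cam);d=k["R"].T@np.linalg.solve(k["camera_matrix"],[c,r,1.]);o=-k["R"].T@k["t"]
    return (o+d*(z-o[2])/d[2])[:2]
def px(cam,p):
    k=manip.calibration(cam);v=k["camera_matrix"]@(k["R"]@np.array(p)+k["t"]);return v[:2]/v[2]
def blobs(im,box):
    r0,r1,c0,c1=box;sub=im[r0:r1,c0:c1].astype(int)
    m=((sub.min(2)>165)).astype(np.uint8)
    n,l,st,ce=cv2.connectedComponentsWithStats(m)
    return [(st[i][4],ce[i][1]+r0,ce[i][0]+c0) for i in range(1,n) if st[i][4]>15]
E
python3 - <<'E'
from h import *
im=cv2.imread("pics/top0.png")[:,:,::-1]
for a,r,c in blobs(im,(130,285,235,460)): print(a,round(r,1),round(c,1),w("top",r,c,.016).round(4),"z.04",w("top",r,c,.041).round(4))
cv2.imwrite("pics/crop0.png",cv2.resize(im[130:285,150:450,::-1],None,fx=2.6,fy=2.6,interpolation=cv2.INTER_CUBIC))
im=cv2.imread("pics/side0.png")[:,:,::-1]
for a,r,c in blobs(im,(200,310,275,420)): print('s',a,round(r,1),round(c,1),w("side",r,c,.013).round(4),"z.04",w("side",r,c,.041).round(4))
E
```

```text
134 164.1 306.7 [ 0.6473 -0.0653] z.04 [ 0.6393 -0.0635]
134 175.7 365.0 [ 0.6147 -0.2213] z.04 [ 0.6076 -0.2159]
91 194.6 361.1 [ 0.5624 -0.2087] z.04 [ 0.5565 -0.2035]
285 237.8 435.8 [ 0.4468 -0.3986] z.04 [ 0.4434 -0.3891]
146 234.1 357.4 [ 0.4566 -0.1947] z.04 [ 0.4531 -0.1899]
45 241.5 295.2 [ 0.4374 -0.0325] z.04 [ 0.4343 -0.0314]
s 13658 255.9 343.5 [ 0.5881 -0.1889] z.04 [ 0.5672 -0.217 ]
```

View pics/crop0.png

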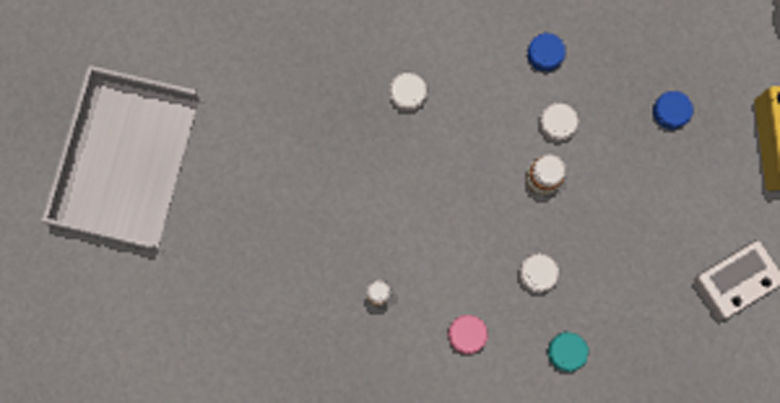

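```bash
python3 - <<'E'
from h import *
def cr(x,y): return y/2.6+130, x/2.6+150
cs=[w("top",*cr(*p),.03) for p in((91,68),(197,93),(156,248),(46,219))]
for c in cs: print(c.round(4))
print("centre",np.mean(cs,0)); 
R=cs[0]-cs[1]; print(np.degrees(np.arctan2(R[1],R[0])),np.linalg.norm(R)); R=cs[3]-cs[2]; print(np.degrees(np.arctan2(R[1],R[0])),np.linalg.norm(R))
R=cs[1]-cs[2]; print(np.degrees(np.arctan2(R[1],R[0])),np.linalg.norm(R))
print("mouth nn",w("top",199,220,0),"tray nn",w("top",193,197,0))
for n,p,z in(("blue1",(547,50),.016),("blue2",(673,109),.016),("pink",(468,333),.016),("teal",(568,351),.016)): print(n,w("top",*cr(*p),z))
E
```

```text
[0.6651 0.2607]
[0.6382 0.1511]
[0.4777 0.1881]
[0.5071 0.2989]
centre [0.57201901 0.22468492]
76.24007468066283 0.11281711677080997
75.13584469212546 0.11466396480910429
-12.974084953400011 0.1647692441183689
mouth nn [0.55444778 0.16821492] tray nn [0.57108419 0.23070422]
blue1 [ 0.68926606 -0.21183036]
blue2 [ 0.6251331  -0.33955793]
pink [ 0.39440037 -0.12174897]
teal [ 0.37658806 -0.22018678]
```

Request:
apply_moves(commands=[[20,0,0,0,-1],[20,0,0,0,-1],[20,0,0,0,-1],[20,0,0,0,-1],[20,0,0,0,-1],[20,0,0,0,-1],[20,0,0,0,-1],[20,0,0,0,-1],[20,0,0,0,-1],[20,0,0,0,-1],[20,0,0,0,-1],[20,0,0,0,-1],[20,0,0,0,-1],[20,0,0,0,-1],[20,0,0,0,-1]], newtons=20)

```text
t: 2.3
ee_pos: [0.1587, -0.6046, 0.2316]
tool_rot: [0.0, 0.69, 0.724, -0.0]
wrist_force: [-0.2, 0.7, 0.2]
opening: 0.0203
```

Request:
apply_moves(commands=[[20,0,0,0.7,0.9],[20,0,0,0.7,0.9],[20,0,0,0.7,0.9],[20,0,0,0.7,0.85],[20,0,0,0,0]])

```text
t: 2.8
ee_pos: [0.1591, -0.6066, 0.1188]
tool_rot: [0.003, 0.796, 0.606, -0.002]
wrist_force: [0.5, 1.4, -1.3]
opening: 0.0203
```

```bash
cat >> h.py <<'E'
def st():
    s=manip.observe();q=s["tool_rot"];return s["ee_pos"],np.degrees(2*np.arctan2(q[2],q[1])),s
def go(x,y,z,h=None):
    p,a,s=st();r=np.radians(a);d=np.array([x,y,z])-p
    print("t",round(s["t"],2),"p",p.round(4),"head",round(a,1),"tool dx,dy,dz mm",round(1e3*(d[0]*np.cos(r)+d[1]*np.sin(r)),1),round(1e3*(d[0]*np.sin(r)-d[1]*np.cos(r)),1),round(-1e3*d[2],1),"/40:",[round(v/.04,2) for v in((d[0]*np.cos(r)+d[1]*np.sin(r)),(d[0]*np.sin(r)-d[1]*np.cos(r)),-d[2])],"turn" ,None if h is None else round((a-h)/5,2))
E
python3 -c "
from h import *
go(.4436,-.243,.06,75)"
```

```text
t 2.8 p [ 0.1591 -0.6066  0.1188] head 74.5 tool dx,dy,dz mm 426.3 177.4 58.8 /40: [np.float64(10.66), np.float64(4.43), np.float64(1.47)] turn -0.09
```

Request:
apply_moves(commands=[[20,0.89,0.37,0.1,0],[20,0.89,0.37,0.1,0],[20,0.89,0.37,0.1,0],[20,0.89,0.37,0.1,0],[20,0.89,0.37,0.1,0],[20,0.89,0.37,0.1,0],[20,0.89,0.37,0.1,0],[20,0.89,0.37,0.1,0],[20,0.89,0.37,0.1,0],[20,0.89,0.37,0.1,0],[20,0.5,0.2,0.1,0],[20,0,0,0,0]])

```text
t: 4.0
ee_pos: [0.4209, -0.2837, 0.0905]
tool_rot: [0.017, 0.789, 0.615, -0.003]
wrist_force: [-0.2, 0.2, -0.4]
opening: 0.0199
```

```bash
python3 -c "
from h import *
go(.4436,-.243,.004,75)
im=manip.camera('side');cv2.imwrite('pics/s1.png',im[:,:,::-1])
im=manip.camera('top');cv2.imwrite('pics/t1.png',im[:,:,::-1])"
```

```text
t 4.0 p [ 0.4209 -0.2837  0.0905] head 75.9 tool dx,dy,dz mm 45.0 12.1 86.5 /40: [np.float64(1.13), np.float64(0.3), np.float64(2.16)] turn 0.18
```

View pics/s1.png

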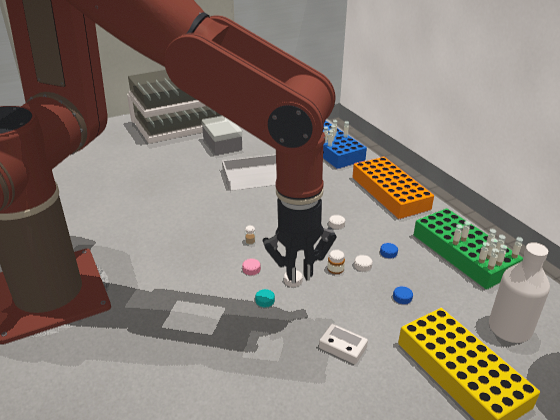

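View pics/t1.png

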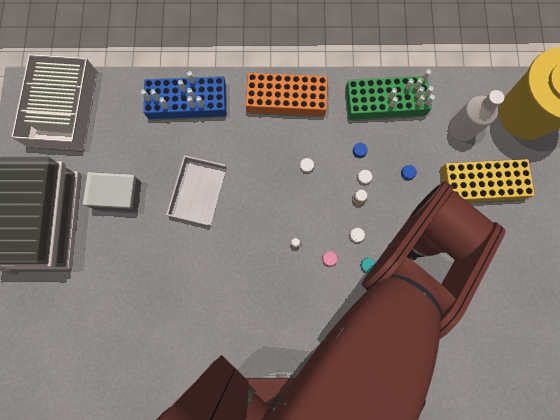

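```bash
python3 -c "
from h import *
im=cv2.imread('pics/s1.png')[190:310,230:390]
cv2.imwrite('pics/s1c.png',cv2.resize(im,None,fx=5,fy=5,interpolation=cv2.INTER_CUBIC))
p=st()[0]
for dz in (0,.02,.04,.06,.08):
  for dy in (-.05,-.025,.025,.05): print(dz,dy,((px('side',p+np.array([dy*.968,-dy*.25,dz]))-[230,190])*5).round())"
```

```text
0 -0.05 [215. 465.]
0 -0.025 [281. 455.]
0 0.025 [412. 434.]
0 0.05 [476. 424.]
0.02 -0.05 [215. 423.]
0.02 -0.025 [282. 413.]
0.02 0.025 [414. 393.]
0.02 0.05 [479. 383.]
0.04 -0.05 [215. 381.]
0.04 -0.025 [282. 371.]
0.04 0.025 [416. 351.]
0.04 0.05 [482. 341.]
0.06 -0.05 [215. 338.]
0.06 -0.025 [283. 328.]
0.06 0.025 [418. 308.]
0.06 0.05 [485. 298.]
0.08 -0.05 [215. 293.]
0.08 -0.025 [284. 283.]
0.08 0.025 [420. 264.]
0.08 0.05 [488. 254.]
```

View pics/s1c.png

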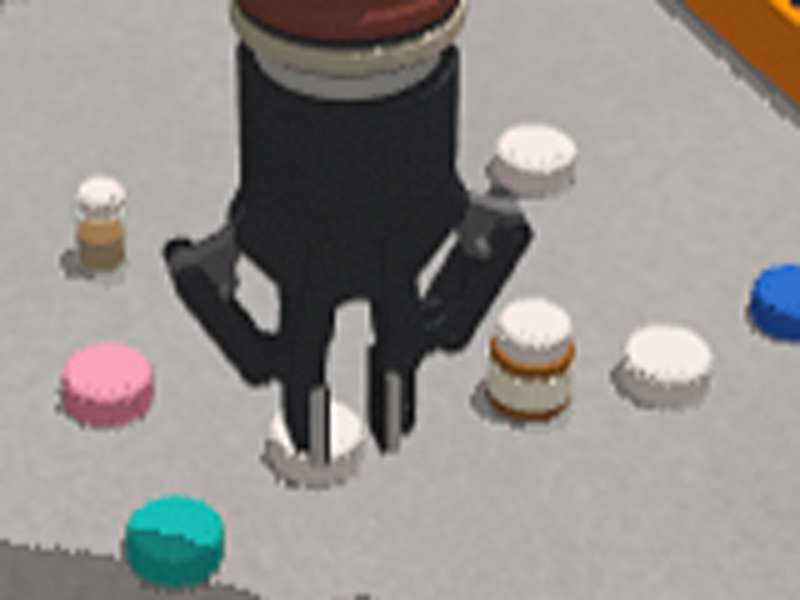

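Request:
apply_moves(commands=[[20,0.5,0.15,0.1,0.15],[20,0.5,0.15,0.3,0],[20,0.1,0,0.6,0],[20,0,0,0.6,0],[20,0,0,0.3,0],[20,0,0,0,0]])

```text
t: 4.7
ee_pos: [0.4463, -0.2588, 0.0191]
tool_rot: [0.024, 0.794, 0.607, -0.003]
wrist_force: [-0.1, 0.4, -0.2]
opening: 0.0202
```

```bash
python3 -c "
from h import *
go(.4436,-.243,.008,75);print(st()[2]['tool_rot'])"
```

```text
t 4.7 p [ 0.4463 -0.2588  0.0191] head 74.8 tool dx,dy,dz mm 14.5 -6.8 11.1 /40: [np.float64(0.36), np.float64(-0.17), np.float64(0.28)] turn -0.05
[ 0.02376755  0.79438468  0.60694159 -0.00315957]
```

```bash
cat >> h.py <<'E'
from scipy.spatial.transform import Rotation as Ro
def go(x,y,z,h=None):
    p,a,s=st();q=s["tool_rot"];M=Ro.from_quat(np.r_[q[1:],q[0]]).as_matrix();d=M.T@(np.array([x,y,z])-p)
    print("t",round(s["t"],2),"p",p.round(4),"head",round(a,1),"tool mm",(d*1e3).round(1),"/40:",(d/.04).round(2),"turn",None if h is None else round((a-h)/5,2),"tz",M[:,2].round(3),"F",s["wrist_force"].round(1))
E
python3 -c "
from h import *
go(.4436,-.243,.009,75);go(.578-.027*.259,.255-.027*.966,.009,75)"
```

```text
t 4.7 p [ 0.4463 -0.2588  0.0191] head 74.8 tool mm [14.9 -7.1  9.4] /40: [ 0.37 -0.18  0.23] turn -0.05 tz [ 0.024 -0.042 -0.999] F [-0.1  0.4 -0.2]
t 4.7 p [ 0.4463 -0.2588  0.0191] head 74.8 tool mm [503.4  -7.9  -7.2] /40: [12.59 -0.2  -0.18] turn -0.05 tz [ 0.024 -0.042 -0.999] F [-0.1  0.4 -0.2]
```

Request:
apply_moves(commands=[[20,0,-0.18,0.2,0],[20,0,0,0.05,0],[20,0.3,0,-0.01,0],[20,0.3,0,-0.01,0],[20,0.3,0,-0.01,0],[20,0.3,0,-0.01,0],[20,0.3,0,-0.01,0],[20,0.3,0,-0.01,0],[20,0.3,0,-0.01,0],[20,0.3,0,-0.01,0]])

```text
t: 5.7
ee_pos: [0.4684, -0.1599, 0.0125]
tool_rot: [0.027, 0.795, 0.606, -0.002]
wrist_force: [-0.2, 0.4, -0.3]
opening: 0.0199
```

```bash
python3 -c "
from h import *
go(.578-.027*.259,.255-.027*.966,.009,75)
im=manip.camera('side');cv2.imwrite('pics/s2.png',im[:,:,::-1])
im=manip.camera('top');cv2.imwrite('pics/t2.png',im[:,:,::-1])
for a,r,c in blobs(im,(130,285,235,460)): print(a,round(r,1),round(c,1),w('top',r,c,.016).round(4))
"
```

```text
t 5.7 p [ 0.4684 -0.1599  0.0125] head 74.7 tool mm [402.   -3.8 -11.3] /40: [10.05 -0.09 -0.28] turn -0.07 tz [ 0.029 -0.046 -0.999] F [-0.2  0.4 -0.3]
140 164.0 306.6 [ 0.6474 -0.0652]
140 175.7 364.9 [ 0.6147 -0.2211]
30 228.7 331.9 [ 0.471  -0.1286]
321 237.8 435.5 [ 0.4469 -0.3979]
51 241.4 295.3 [ 0.4376 -0.0327]
```

View pics/s2.png

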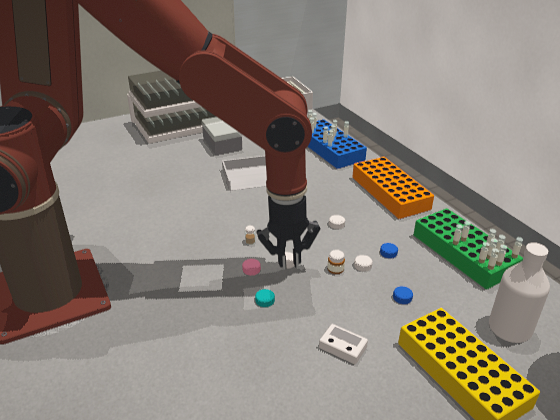

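View pics/t2.png

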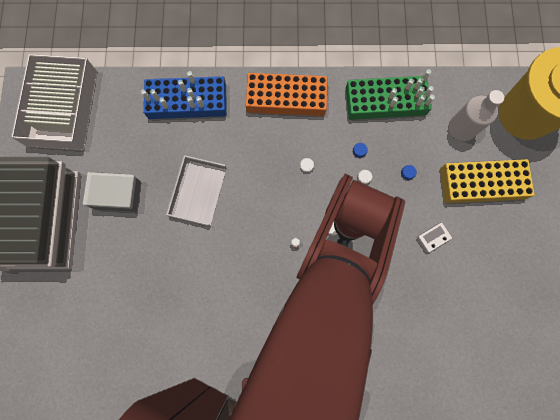

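Request:
apply_moves(commands=[[20,0.3,0,0.09,0],[20,0.3,0,-0.012,0],[20,0.3,0,-0.012,0],[20,0.3,0,-0.012,0],[20,0.3,0,-0.012,0],[20,0.3,0,-0.012,0],[20,0.3,0,-0.012,0],[20,0.3,0,-0.012,0],[20,0.3,0,-0.012,0],[20,0.3,0,-0.012,0]])

```text
t: 6.8
ee_pos: [0.5025, -0.0349, 0.0083]
tool_rot: [0.027, 0.795, 0.606, -0.002]
wrist_force: [0.0, 0.5, 0.1]
opening: 0.02
```

```bash
python3 -c "
from h import *
go(.578-.027*.259,.255-.027*.966,.009,75)
im=manip.camera('side');cv2.imwrite('pics/s3.png',cv2.resize(im[150:290,200:360,::-1],None,fx=4,fy=4))
im=manip.camera('top');cv2.imwrite('pics/t3.png',im[:,:,::-1])
for a,r,c in blobs(im,(130,285,235,460)): print(a,round(r,1),round(c,1),w('top',r,c,.016).round(4))
"
```

```text
t 6.8 p [ 0.5025 -0.0349  0.0083] head 74.6 tool mm [272.4  -3.6 -10.8] /40: [ 6.81 -0.09 -0.27] turn -0.07 tz [ 0.029 -0.046 -0.999] F [0.  0.5 0.1]
136 163.9 306.7 [ 0.6479 -0.0653]
140 175.7 364.9 [ 0.6147 -0.2211]
98 194.5 361.2 [ 0.5627 -0.2089]
321 237.8 435.5 [ 0.4469 -0.3979]
```

View pics/s3.png

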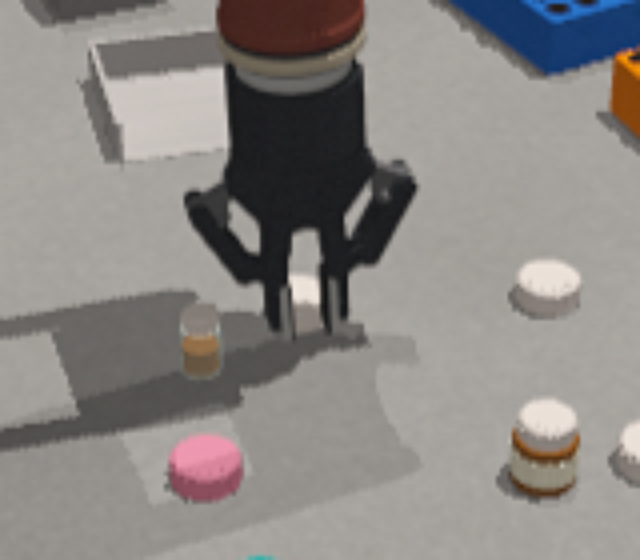

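View pics/t3.png

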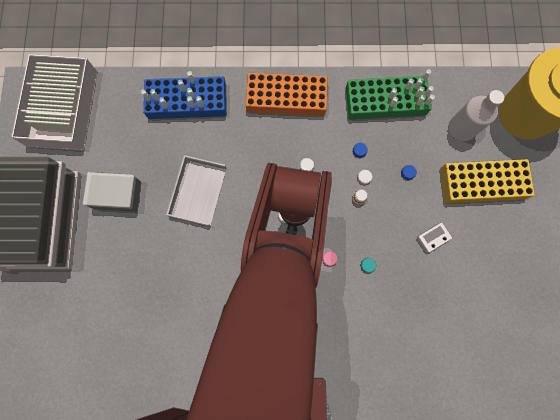

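Request:
apply_moves(commands=[[20,0.3,-0.01,-0.012,0],[20,0.3,-0.01,-0.012,0],[20,0.3,-0.01,-0.012,0],[20,0.3,-0.01,-0.012,0],[20,0.3,-0.01,-0.012,0],[20,0.3,-0.01,-0.012,0],[20,0.3,-0.01,-0.012,0],[20,0.3,-0.01,-0.012,0],[20,0.3,-0.01,-0.012,0],[20,0.3,-0.01,-0.012,0],[20,0.3,0,-0.012,0],[20,0.3,0,-0.012,0],[20,0.3,0,-0.012,0],[20,0.3,0,-0.012,0],[20,0.3,0,-0.012,0],[20,0.2,0,-0.01,0]])

```text
t: 8.5
ee_pos: [0.552, 0.1637, 0.0087]
tool_rot: [0.027, 0.795, 0.606, -0.002]
wrist_force: [0.1, 0.3, -0.7]
opening: 0.0202
```

```bash
python3 -c "
from h import *
go(.578-.027*.259,.255-.027*.966,.009,75)
im=manip.camera('side');cv2.imwrite('pics/s4.png',cv2.resize(im[110:250,200:360,::-1],None,fx=4,fy=4))
im=manip.camera('top');cv2.imwrite('pics/t4.png',cv2.resize(im[120:290,130:450,::-1],None,fx=2.4,fy=2.4))
"
```

```text
t 8.5 p [0.552  0.1637 0.0087] head 74.7 tool mm [67.8  1.2 -2.7] /40: [ 1.7   0.03 -0.07] turn -0.07 tz [ 0.029 -0.046 -0.999] F [ 0.1  0.3 -0.7]
```

View pics/s4.png

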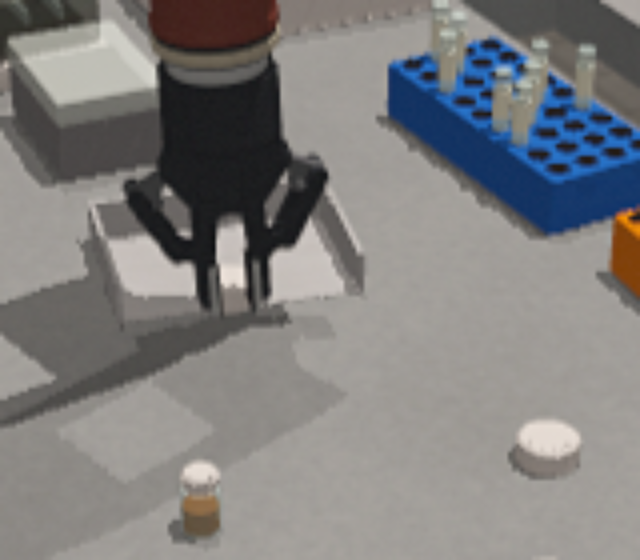

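View pics/t4.png

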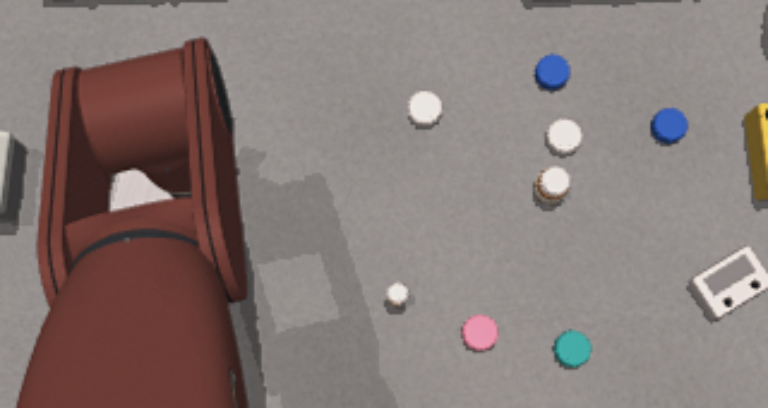

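Request:
apply_moves(commands=[[20,0.2,0,-0.008,0],[20,0.2,0,-0.008,0],[20,0.2,0,-0.008,0],[20,0.2,0,-0.008,0],[20,0.2,0,-0.008,0],[20,0.15,0,-0.008,0],[20,0.1,0,-0.004,0],[20,0,0,0,0]])

```text
t: 9.4
ee_pos: [0.5662, 0.2155, 0.0089]
tool_rot: [0.027, 0.795, 0.606, -0.002]
wrist_force: [0.6, -0.0, -0.3]
opening: 0.0195
```

```bash
python3 -c "
from h import *
go(.578-.027*.259,.255-.027*.966,.009,75)
im=manip.camera('side');cv2.imwrite('pics/s5.png',cv2.resize(im[110:250,200:360,::-1],None,fx=4,fy=4))
"
```

```text
t 9.4 p [0.5662 0.2155 0.0089] head 74.7 tool mm [14.2  1.1 -0.6] /40: [ 0.36  0.03 -0.02] turn -0.07 tz [ 0.029 -0.046 -0.999] F [ 0.6 -0.  -0.3]
```

View pics/s5.png

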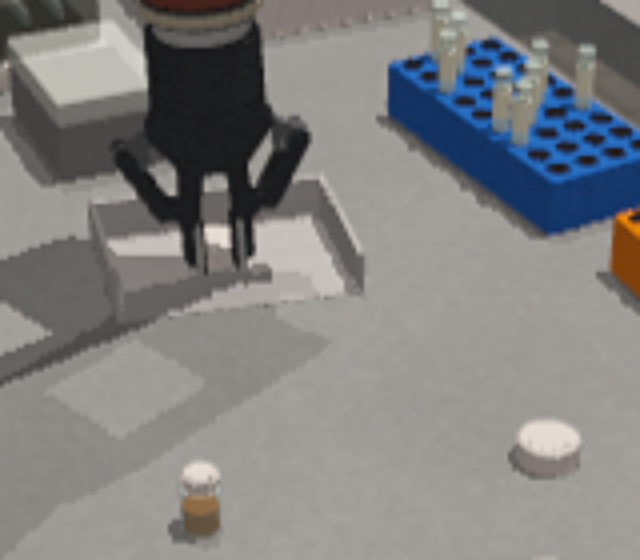

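Request:
apply_moves(commands=[[20,0.12,0,0,0],[20,0.1,0,0,0],[20,0,0,0,0],[20,-0.4,0,0,0],[20,-0.8,0,0,0],[20,-0.6,0,-0.5,0],[20,-0.5,0,-0.8,-0.7],[20,-0.9,0.2,-0.5,-0.9],[20,-0.9,0.2,0,-0.9],[20,-0.9,0.2,0,-0.9],[20,-0.9,0.2,0,-0.9],[20,-0.9,0.2,0,-0.9],[20,0,0,0,-0.9],[20,0,0,0,-0.5],[20,0,0,0,0]])

```text
t: 10.95
ee_pos: [0.5663, -0.0641, 0.0962]
tool_rot: [0.026, 0.582, 0.813, -0.014]
wrist_force: [-0.6, 0.6, 0.8]
opening: 0.02
```

```bash
python3 -c "
from h import *
go(.663,-.112,.08,109)
im=manip.camera('side');cv2.imwrite('pics/s6.png',im[:,:,::-1])
im=manip.camera('top');cv2.imwrite('pics/t6.png',cv2.resize(im[120:290,130:450,::-1],None,fx=2.4,fy=2.4))
"
```

```text
t 10.95 p [ 0.5663 -0.0641  0.0962] head 108.8 tool mm [-75.5  75.9  21.2] /40: [-1.89  1.9   0.53] turn -0.04 tz [ 0.026 -0.052 -0.998] F [-0.6  0.6  0.8]
```

View pics/s6.png

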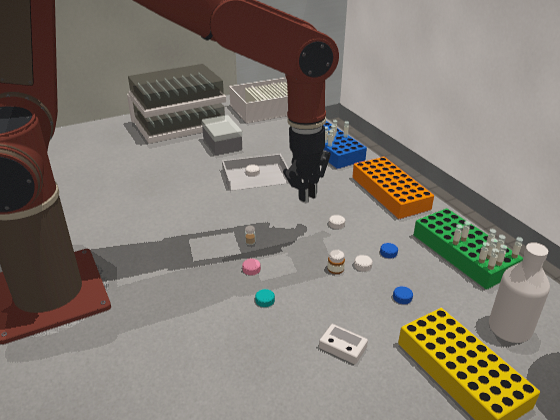

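View pics/t6.png

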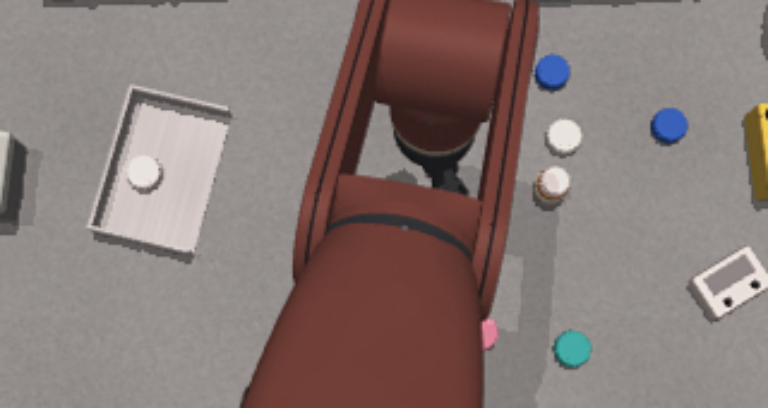

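Request:
apply_moves(commands=[[20,-0.65,0.3,0.1,0],[20,-0.65,0.65,0,0],[20,-0.55,0.65,0,0],[20,0,0.3,0.3,0],[20,0,0,0.6,0],[20,0,0,0.5,0],[20,0,0,0,0]])

```text
t: 11.75
ee_pos: [0.6653, -0.1116, 0.0391]
tool_rot: [0.026, 0.584, 0.811, -0.013]
wrist_force: [-0.4, 0.3, -0.8]
opening: 0.0203
```

```bash
python3 -c "
from h import *
go(.663,-.112,.009,109)
im=manip.camera('side');cv2.imwrite('pics/s7.png',cv2.resize(im[150:290,280:440,::-1],None,fx=4,fy=4))
"
```

```text
t 11.75 p [ 0.6653 -0.1116  0.0391] head 108.6 tool mm [ 2.  -2.6 30. ] /40: [ 0.05 -0.06  0.75] turn -0.09 tz [ 0.026 -0.052 -0.998] F [-0.4  0.3 -0.8]
```

View pics/s7.png

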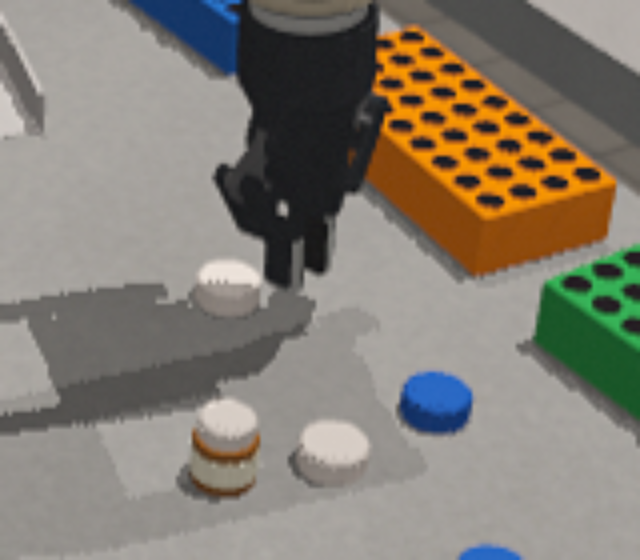

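Request:
apply_moves(commands=[[20,0,0,0.5,-0.9],[20,0,0,0.35,0],[20,0,0,0,0]])

```text
t: 12.1
ee_pos: [0.669, -0.1132, 0.0097]
tool_rot: [0.028, 0.551, 0.834, -0.013]
wrist_force: [-0.2, 0.3, 0.1]
opening: 0.0197
```

```bash
python3 -c "
from h import *
go(.6666,-.111,.009,113);go(.6023+.391*.027,.0416-.9205*.027,.009)
"
```

```text
t 12.1 p [ 0.669  -0.1132  0.0097] head 113.1 tool mm [ 3.  -1.3  0.5] /40: [ 0.08 -0.03  0.01] turn 0.01 tz [ 0.032 -0.053 -0.998] F [-0.2  0.3  0.1]
t 12.1 p [ 0.669  -0.1132  0.0097] head 113.1 tool mm [141.3  -0.7  -8. ] /40: [ 3.53 -0.02 -0.2 ] turn None tz [ 0.032 -0.053 -0.998] F [-0.2  0.3  0.1]
```

Request:
apply_moves(commands=[[20,0.3,-0.02,-0.017,0],[20,0.3,0,-0.017,0],[20,0.3,0,-0.017,0],[20,0.3,0,-0.017,0],[20,0.3,0,-0.017,0],[20,0.3,0,-0.017,0],[20,0.3,0,-0.017,0],[20,0.3,0,-0.017,0],[20,0.3,0,-0.017,0],[20,0.3,0,-0.017,0]])

```text
t: 13.1
ee_pos: [0.6199, 0.0067, 0.0141]
tool_rot: [0.031, 0.553, 0.833, -0.012]
wrist_force: [0.3, 0.3, 0.7]
opening: 0.0198
```

```bash
python3 -c "
from h import *
go(.6023+.391*.027,.0416-.9205*.027,.009)
im=manip.camera('side');cv2.imwrite('pics/s8.png',cv2.resize(im[130:270,240:400,::-1],None,fx=4,fy=4))
im=manip.camera('top');cv2.imwrite('pics/t8.png',cv2.resize(im[120:290,130:450,::-1],None,fx=2.4,fy=2.4))
"
```

```text
t 13.1 p [0.6199 0.0067 0.0141] head 112.9 tool mm [12.3 -2.7  4.2] /40: [ 0.31 -0.07  0.11] turn None tz [ 0.039 -0.054 -0.998] F [0.3 0.3 0.7]
```

View pics/s8.png

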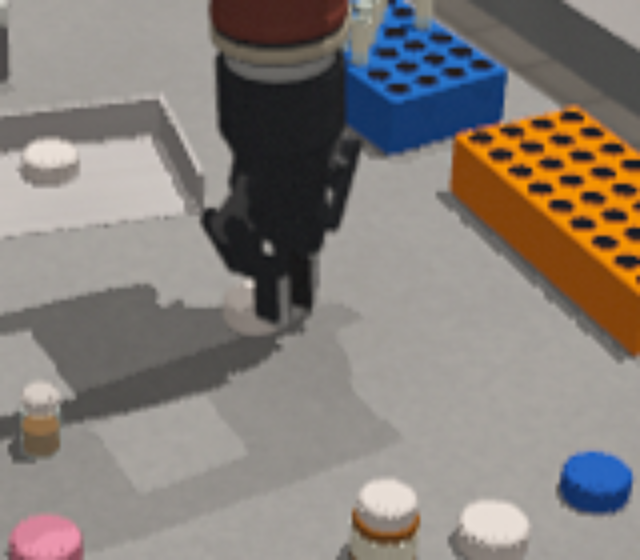

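View pics/t8.png

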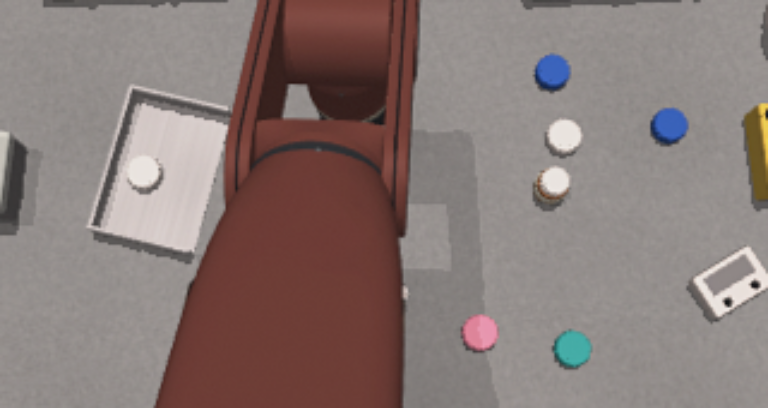

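Request:
apply_moves(commands=[[20,0,0,0.15,0],[20,0.3,-0.03,-0.008,0],[20,0.24,0,-0.008,0.6],[20,0.24,0,-0.008,0.6],[20,0.24,0,-0.008,0.6],[20,0.24,0,-0.008,0.6],[20,0.24,0,-0.008,0.6]])

```text
t: 13.9
ee_pos: [0.598, 0.0644, 0.0036]
tool_rot: [0.031, 0.662, 0.749, -0.009]
wrist_force: [-0.1, -0.5, 0.6]
opening: 0.0206
```

```bash
python3 -c "
from h import *
go(.5936-.233*.027,.1403-.027*.972,.009,76.5)
im=manip.camera('side');cv2.imwrite('pics/s9.png',cv2.resize(im[130:270,220:380,::-1],None,fx=4,fy=4))
im=manip.camera('top');cv2.imwrite('pics/t9.png',cv2.resize(im[120:290,130:450,::-1],None,fx=2.4,fy=2.4))
"
```

```text
t 13.9 p [0.598  0.0644 0.0036] head 97.1 tool mm [50.1 -4.3 -8.5] /40: [ 1.25 -0.11 -0.21] turn 4.12 tz [ 0.036 -0.054 -0.998] F [-0.1 -0.5  0.6]
```

View pics/s9.png

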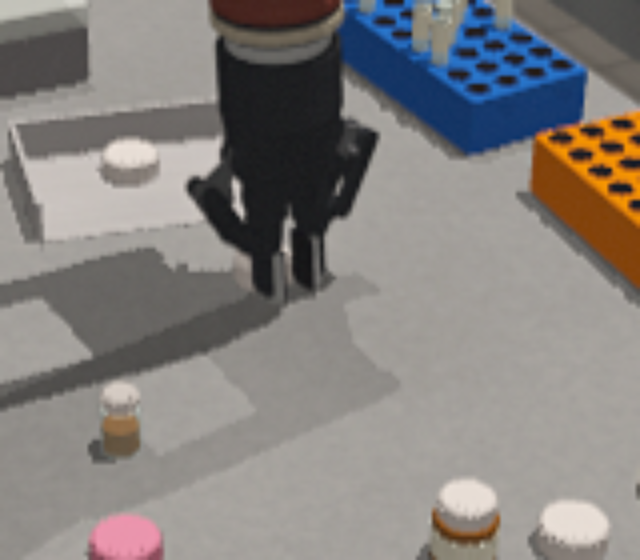

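View pics/t9.png

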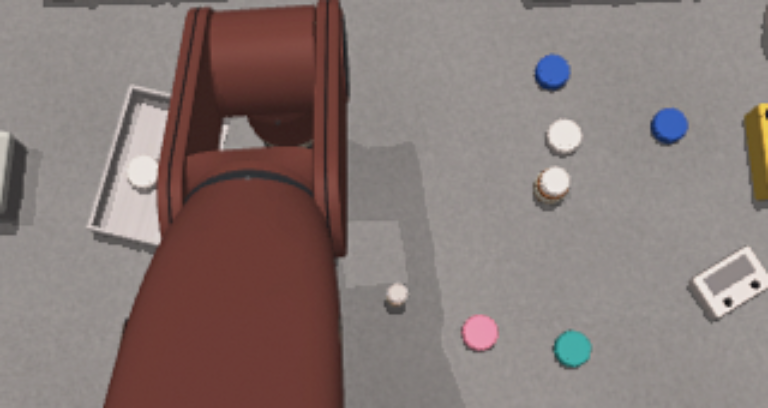

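```bash
python3 -c "
from h import *
p,a,s=st();r=np.radians(a);u=np.array([np.cos(r),np.sin(r)]);n=np.array([u[1],-u[0]])
im=cv2.imread('pics/s9.png')
for lat,col in((0,(0,0,255)),(-.01,(0,255,0))):
  c=p[:2]+.027*u+lat*n
  pts=[(px('side',[c[0]+.019*np.cos(t),c[1]+.019*np.sin(t),.016])-[220,130])*4 for t in np.linspace(0,6.28,40)]
  cv2.polylines(im,[np.array(pts,int)],True,col,1)
cv2.imwrite('pics/s9b.png',cv2.resize(im[150:350,150:450],None,fx=2.5,fy=2.5))
"
```

```text
(no output)
```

View pics/s9b.png

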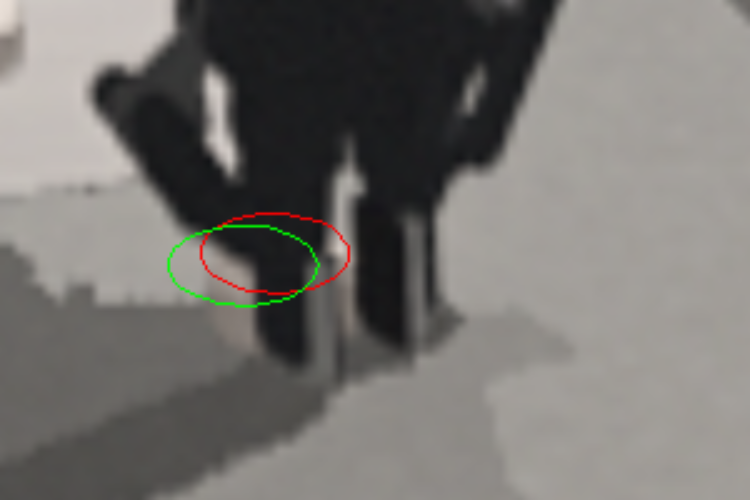

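Request:
apply_moves(commands=[[20,0.25,0,-0.09,0],[20,0.25,0,-0.03,0],[20,0.22,0,-0.012,0.6],[20,0.22,0,-0.012,0.6],[20,0.22,0,-0.012,0.6],[20,0.22,0,-0.012,0.6]])

```text
t: 14.6
ee_pos: [0.5927, 0.1231, 0.0073]
tool_rot: [0.032, 0.737, 0.676, -0.005]
wrist_force: [0.2, -0.0, -0.8]
opening: 0.0199
```

```bash
cat >> h.py <<'E'
def tr(p):
    d=np.array(p[:2])-[.5575,.1695];return (d@[.233,.972]).round(4),(d@[.972,-.233]).round(4)
def ov(name,x0,y0,W=160,H=140):
    p,a,s=st();r=np.radians(a);u=np.array([np.cos(r),np.sin(r)])
    im=manip.camera('side')[y0:y0+H,x0:x0+W,::-1];im=cv2.resize(im,None,fx=4,fy=4)
    c=p[:2]+.027*u;print("TCP d,s",tr(p),"cap d,s",tr(c))
    pts=[(px('side',[c[0]+.019*np.cos(t),c[1]+.019*np.sin(t),.016])-[x0,y0])*4 for t in np.linspace(0,6.28,40)]
    cv2.polylines(im,[np.array(pts,int)],True,(0,0,255),1);cv2.imwrite(name,im)
E
python3 -c "
from h import *
go(.5936-.233*.027,.1403-.027*.972,.009,76.5)
ov('pics/s10.png',210,110)
"
```

```text
t 14.6 p [0.5927 0.1231 0.0073] head 85.0 tool mm [-9.5 -4.5 -1.4] /40: [-0.24 -0.11 -0.03] turn 1.71 tz [ 0.035 -0.054 -0.998] F [ 0.2 -0.  -0.8]
TCP d,s (np.float64(-0.0369), np.float64(0.045)) cap d,s (np.float64(-0.0102), np.float64(0.041))
```

View pics/s10.png

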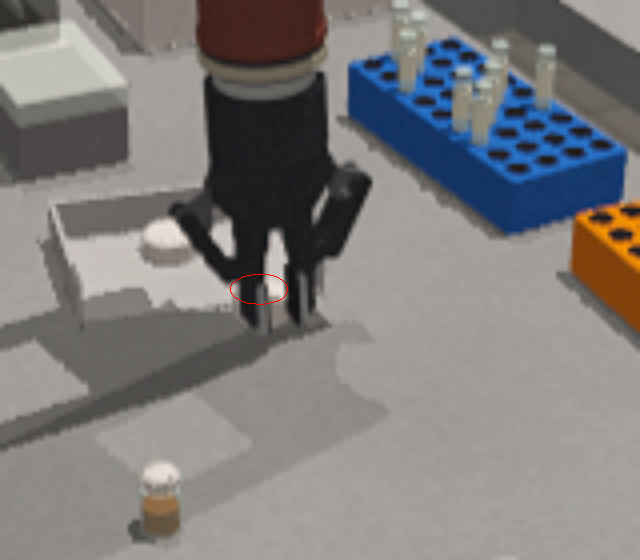

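Request:
apply_moves(commands=[[20,0.22,0,-0.012,0.4],[20,0.22,0,-0.012,0.4],[20,0.22,0,-0.012,0.4],[20,0.22,0,-0.012,0.4],[20,0.2,0,-0.012,0],[20,0.15,0,-0.006,0],[20,0.1,0,0,0],[20,0,0,0,0]])

```text
t: 15.45
ee_pos: [0.6018, 0.1805, 0.008]
tool_rot: [0.032, 0.78, 0.625, -0.003]
wrist_force: [-0.0, 0.4, 0.2]
opening: 0.02
```

```bash
python3 -c "
from h import *
go(.5936-.233*.027,.1403-.027*.972,.009,76.5)
ov('pics/s11.png',210,110)
"
```

```text
t 15.45 p [0.6018 0.1805 0.008 ] head 77.4 tool mm [-68.    0.4   2. ] /40: [-1.7   0.01  0.05] turn 0.17 tz [ 0.035 -0.054 -0.998] F [-0.   0.4  0.2]
TCP d,s (np.float64(0.021), np.float64(0.0405)) cap d,s (np.float64(0.048), np.float64(0.0401))
```

View pics/s11.png

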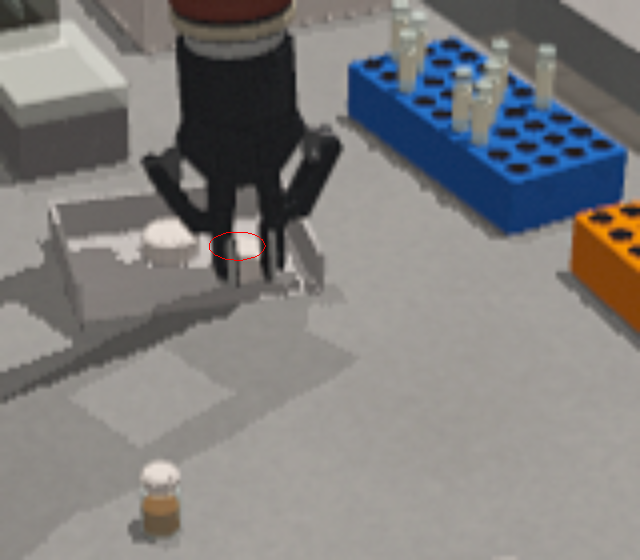

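Request:
apply_moves(commands=[[20,0.12,0,-0.005,0],[20,0.12,0,-0.005,0],[20,0.05,0,0,0],[20,0,0,0,0],[20,-0.4,0,0,0],[20,-0.8,0,0,0],[14,-0.6,0,-0.6,0],[14,-0.6,0,-0.8,-0.7],[14,-0.9,0,-0.5,-0.7],[14,-0.9,0,0,-0.7],[14,-0.9,0,0,0],[14,-0.9,0,0,0],[14,-0.9,0,0,0],[14,-0.9,0,0,0],[14,-0.9,0,0,0],[14,-0.9,0,0,0],[14,0,0,0,0]])

```text
t: 17.2
ee_pos: [0.5552, -0.2107, 0.1079]
tool_rot: [0.034, 0.717, 0.696, -0.009]
wrist_force: [-0.2, 0.3, 0.4]
opening: 0.014
```

```bash
python3 -c "
from h import *
go(.613,-.271,.08,88)
im=manip.camera('top');cv2.imwrite('pics/t12.png',cv2.resize(im[120:290,130:450,::-1],None,fx=2.4,fy=2.4))
for a,r,c in blobs(im,(130,285,150,460)): print(a,round(r,1),round(c,1),w('top',r,c,.016).round(4))
"
```

```text
t 17.2 p [ 0.5552 -0.2107  0.1079] head 88.3 tool mm [-56.7  58.4  33.5] /40: [-1.42  1.46  0.84] turn 0.06 tz [ 0.034 -0.061 -0.998] F [-0.2  0.3  0.4]
2247 192.8 197.5 [0.5676 0.2263]
328 237.7 435.3 [ 0.4471 -0.3975]
56 241.4 295.1 [ 0.4377 -0.0321]
```

View pics/t12.png

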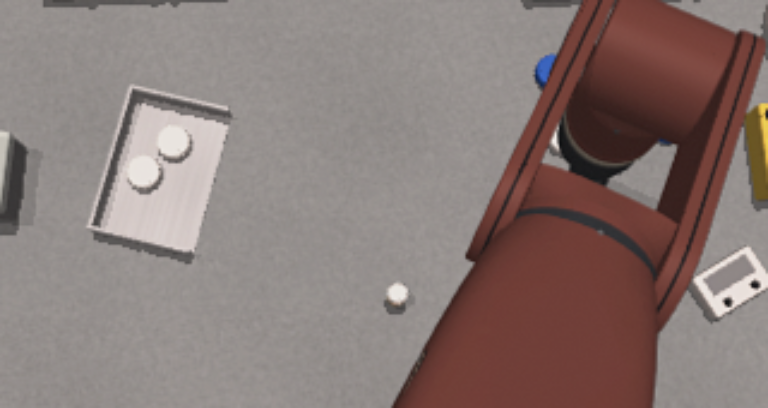

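Request:
apply_moves(commands=[[14,-0.5,0.5,0,0],[14,-0.5,0.5,0,0],[14,-0.4,0.4,0,0],[14,0,0,0.3,0],[14,0,0,0.5,0],[14,0,0,0,0]])

```text
t: 17.85
ee_pos: [0.6064, -0.2644, 0.0761]
tool_rot: [0.029, 0.717, 0.697, -0.009]
wrist_force: [-2.0, 1.1, -0.6]
opening: 0.0142
```

```bash
python3 -c "
from h import *
go(.613,-.271,.009,88)
im=manip.camera('side');cv2.imwrite('pics/s13.png',cv2.resize(im[180:320,290:450,::-1],None,fx=4,fy=4))
"
```

```text
t 17.85 p [ 0.6064 -0.2644  0.0761] head 88.4 tool mm [-2.8  4.8 67.5] /40: [-0.07  0.12  1.69] turn 0.08 tz [ 0.027 -0.054 -0.998] F [-2.   1.1 -0.6]
```

View pics/s13.png

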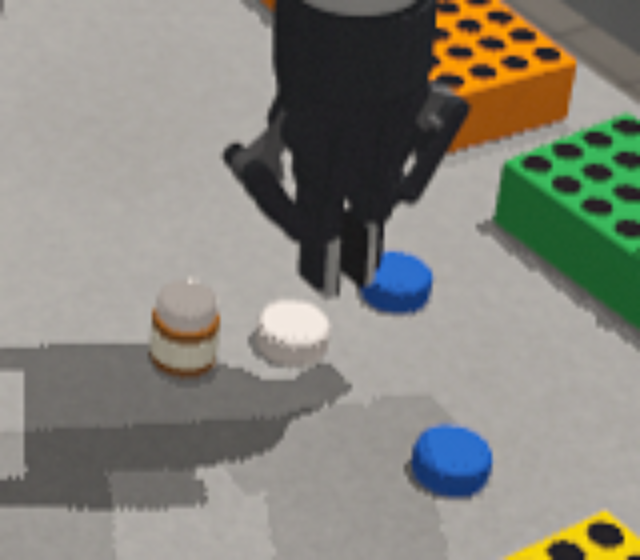

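Request:
apply_moves(commands=[[14,-0.05,0.12,0.4,0],[14,0,0,0.6,0],[14,0,0,0.5,0],[14,0,0,0.1,0],[14,0,0,0,0]])

```text
t: 18.4
ee_pos: [0.6135, -0.266, 0.0158]
tool_rot: [0.03, 0.715, 0.698, -0.008]
wrist_force: [0.2, 0.0, 0.2]
opening: 0.0141
```

```bash
python3 -c "
from h import *
go(.613,-.271,.009,88)
im=manip.camera('side');cv2.imwrite('pics/s14.png',cv2.resize(im[180:320,290:450,::-1],None,fx=4,fy=4))
"
```

```text
t 18.4 p [ 0.6135 -0.266   0.0158] head 88.6 tool mm [-4.7 -0.6  7.1] /40: [-0.12 -0.02  0.18] turn 0.12 tz [ 0.03  -0.055 -0.998] F [0.2 0.  0.2]
```

View pics/s14.png

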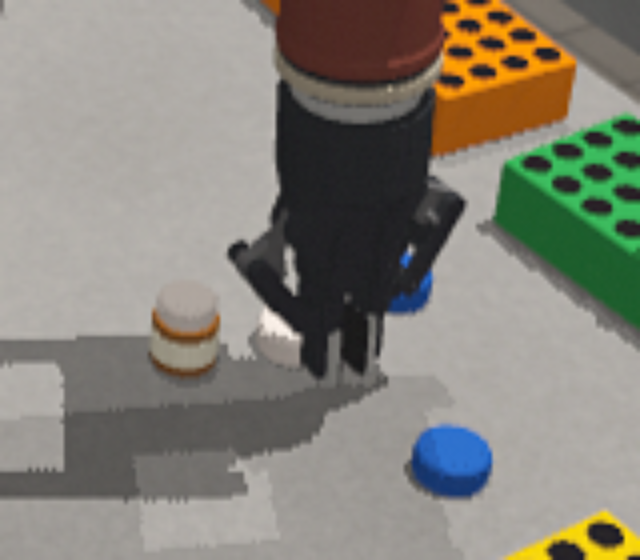

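Request:
apply_moves(commands=[[14,0,0,0.15,0],[14,0.15,0,0,0],[14,0.3,0,-0.014,0],[14,0.3,0,-0.014,0],[14,0.3,0,-0.014,0],[14,0.3,0,-0.014,0]])

```text
t: 19.05
ee_pos: [0.6177, -0.2098, 0.014]
tool_rot: [0.034, 0.716, 0.698, -0.007]
wrist_force: [-0.3, -0.4, 0.8]
opening: 0.0143
```

```bash
python3 -c "
from h import *
go(.617,-.12,.009,88)
ov('pics/s15.png',290,160)
"
```

```text
t 19.05 p [ 0.6177 -0.2098  0.014 ] head 88.5 tool mm [89.9 -3.  -0.3] /40: [ 2.25 -0.08 -0.01] turn 0.11 tz [ 0.037 -0.058 -0.998] F [-0.3 -0.4  0.8]
TCP d,s (np.float64(-0.3546), np.float64(0.1468)) cap d,s (np.float64(-0.3282), np.float64(0.1412))
```

View pics/s15.png

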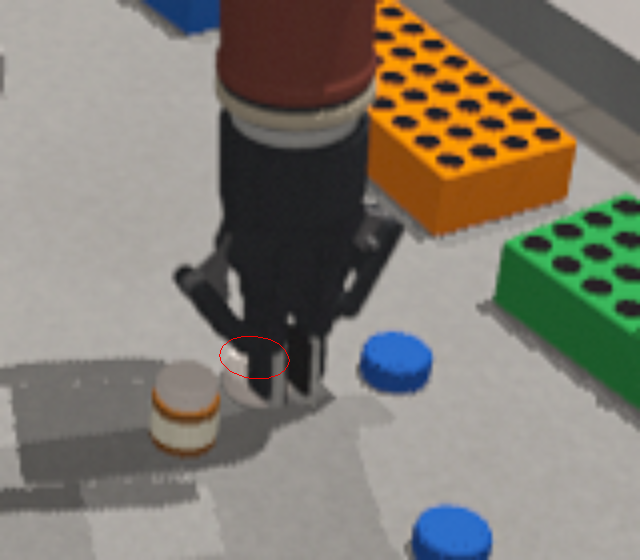

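Request:
apply_moves(commands=[[14,0,0,0.11,0],[14,0.25,-0.03,0,0],[14,0.3,-0.03,0,0],[14,0.3,0,-0.01,0],[14,0.3,0,-0.01,0]])

```text
t: 19.6
ee_pos: [0.6165, -0.159, 0.007]
tool_rot: [0.033, 0.715, 0.698, -0.007]
wrist_force: [-0.3, -0.8, 0.4]
opening: 0.0142
```

```bash
python3 -c "
from h import *
go(.617,-.12,.009,88)
ov('pics/s16.png',290,160)
"
```

```text
t 19.6 p [ 0.6165 -0.159   0.007 ] head 88.6 tool mm [38.8 -0.3 -4.2] /40: [ 0.97 -0.01 -0.1 ] turn 0.12 tz [ 0.037 -0.058 -0.998] F [-0.3 -0.8  0.4]
TCP d,s (np.float64(-0.3055), np.float64(0.1339)) cap d,s (np.float64(-0.2791), np.float64(0.1282))
```

View pics/s16.png

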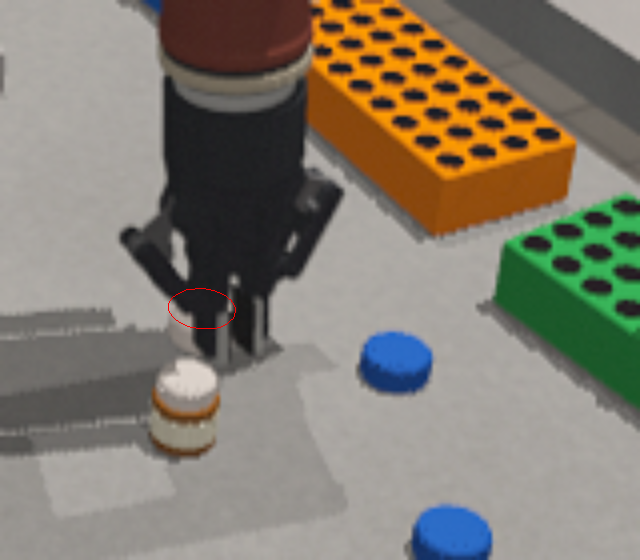

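Request:
apply_moves(commands=[[20,0.25,0,-0.03,0],[20,0.28,0,-0.018,-0.6],[20,0.28,0,-0.018,-0.6],[20,0.28,0,-0.018,-0.6],[20,0.28,0,-0.018,-0.6],[20,0.28,0,-0.018,-0.6],[20,0.28,0,-0.018,-0.6],[20,0.28,0,-0.018,-0.6]])

```text
t: 20.45
ee_pos: [0.6058, -0.0624, 0.0082]
tool_rot: [0.031, 0.57, 0.821, -0.012]
wrist_force: [0.3, 0.7, -0.7]
opening: 0.02
```

```bash
python3 -c "
from h import *
go(.617,-.12,.009,114.5)
ov('pics/s17.png',260,140)
"
```

```text
t 20.45 p [ 0.6058 -0.0624  0.0082] head 110.4 tool mm [-57.8  -9.6   2.9] /40: [-1.45 -0.24  0.07] turn -0.81 tz [ 0.037 -0.056 -0.998] F [ 0.3  0.7 -0.7]
TCP d,s (np.float64(-0.2141), np.float64(0.101)) cap d,s (np.float64(-0.1917), np.float64(0.0859))
```

View pics/s17.png

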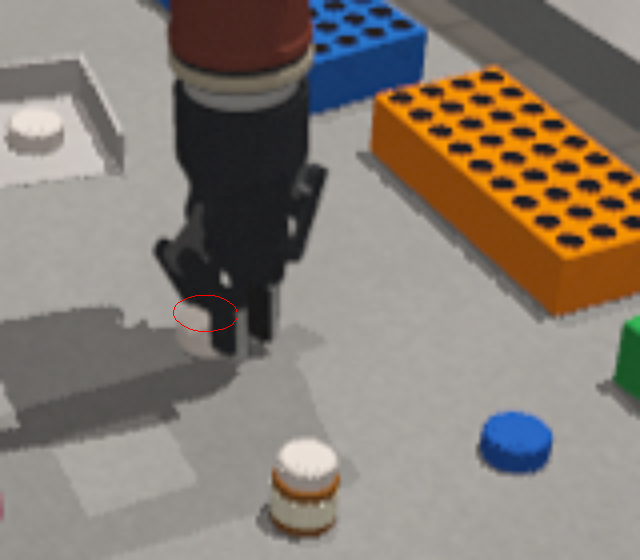

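Request:
apply_moves(commands=[[20,0.28,0,-0.018,-0.6],[20,0.3,0,-0.015,0],[20,0.3,0,-0.015,0],[20,0.3,0,-0.015,0],[20,0.3,0,-0.015,0],[20,0.3,0,-0.015,0],[20,0.3,0,-0.015,0],[20,0.3,0,-0.015,0]])

```text
t: 21.3
ee_pos: [0.566, 0.0327, 0.0074]
tool_rot: [0.031, 0.55, 0.835, -0.013]
wrist_force: [0.1, -0.2, 0.1]
opening: 0.0201
```

```bash
python3 -c "
from h import *
go(.617,-.12,.009,76.5)
ov('pics/s18.png',230,120)
"
```

```text
t 21.3 p [0.566  0.0327 0.0074] head 113.3 tool mm [-160.2  -13.5    8.9] /40: [-4.   -0.34  0.22] turn 7.35 tz [ 0.038 -0.056 -0.998] F [ 0.1 -0.2  0.1]
TCP d,s (np.float64(-0.131), np.float64(0.0401)) cap d,s (np.float64(-0.1094), np.float64(0.024))
```

View pics/s18.png

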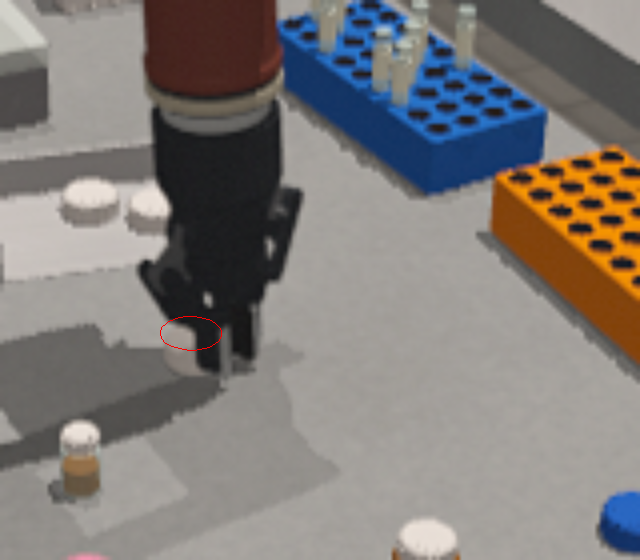

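Request:
apply_moves(commands=[[20,0.3,0,-0.013,0],[20,0.23,0,-0.012,0.6],[20,0.23,0,-0.012,0.6],[20,0.23,0,-0.012,0.6],[20,0.23,0,-0.012,0.6],[20,0.23,0,-0.012,0.6],[20,0.23,0,-0.012,0.6],[20,0.23,0,-0.012,0.6],[20,0.23,0,-0.012,0.6]])

```text
t: 22.25
ee_pos: [0.5408, 0.1233, 0.0056]
tool_rot: [0.032, 0.717, 0.696, -0.006]
wrist_force: [-0.5, -0.6, -0.7]
opening: 0.0202
```

```bash
python3 -c "
from h import *
go(.617,-.12,.009,76.5)
ov('pics/s19.png',200,110)
"
```

```text
t 22.25 p [0.5408 0.1233 0.0056] head 88.3 tool mm [-240.6   83.3   12.8] /40: [-6.02  2.08  0.32] turn 2.35 tz [ 0.036 -0.055 -0.998] F [-0.5 -0.6 -0.7]
TCP d,s (np.float64(-0.0488), np.float64(-0.0054)) cap d,s (np.float64(-0.0224), np.float64(-0.0109))
```

View pics/s19.png

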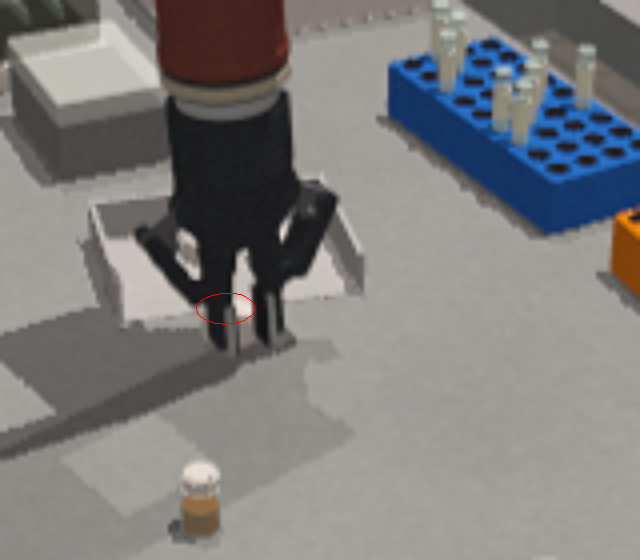

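Request:
apply_moves(commands=[[20,0.23,0,-0.02,0],[20,0.23,0,-0.012,0],[20,0.23,0,-0.012,0],[20,0.23,0,-0.012,0],[20,0.23,0,-0.012,0],[20,0.2,0,-0.012,0],[20,0.12,0,-0.005,0],[20,0,0,0,0]])

```text
t: 23.1
ee_pos: [0.5422, 0.1893, 0.0057]
tool_rot: [0.032, 0.716, 0.697, -0.006]
wrist_force: [-0.2, -0.5, 0.7]
opening: 0.0198
```

```bash
python3 -c "
from h import *
go(.617,-.12,.009,76.5)
ov('pics/s20.png',200,110)
"
```

```text
t 23.1 p [0.5422 0.1893 0.0057] head 88.4 tool mm [-306.8   83.1   16.2] /40: [-7.67  2.08  0.41] turn 2.39 tz [ 0.036 -0.054 -0.998] F [-0.2 -0.5  0.7]
TCP d,s (np.float64(0.0157), np.float64(-0.0195)) cap d,s (np.float64(0.0421), np.float64(-0.0251))
```

View pics/s20.png

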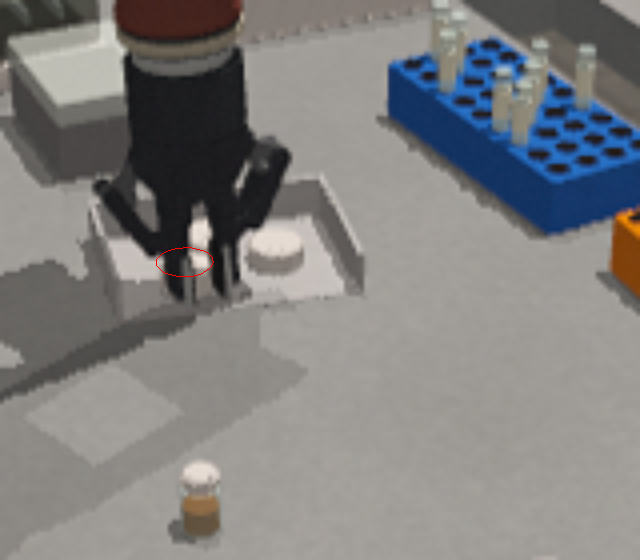

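Request:
apply_moves(commands=[[20,0.12,0,-0.005,0],[20,0.08,0,0,0],[20,0,0,0,0],[20,-0.3,0,0,0],[20,-0.7,0,0,0],[20,-0.7,0,-0.5,0],[20,-0.6,0,-0.8,0],[20,-0.8,0,-0.8,0],[20,-0.8,0,-0.8,0],[20,-0.8,0,0,0],[20,-0.8,0,0,0],[20,-0.8,0,0,0],[20,0,0,0,0],[20,0,0,0,0]])

```text
t: 24.55
ee_pos: [0.5275, -0.0666, 0.1406]
tool_rot: [0.034, 0.717, 0.696, -0.008]
wrist_force: [-0.6, 0.3, -0.3]
opening: 0.02
```

```bash
python3 -c "
from h import *
go(.6,-.1,.1,76.5)
im=manip.camera('top');cv2.imwrite('pics/t21.png',cv2.resize(im[120:290,130:450,::-1],None,fx=2.4,fy=2.4))
cv2.imwrite('pics/s21.png',manip.camera('side')[:,:,::-1])
for d in manip.masks_of('top','cap_a'):
  m=d['pixels'];r,c=np.argwhere(m).mean(0);q=w('top',r,c,.014);print(round(d['conf'],2),q.round(4),tr(q))
"
```

```text
t 24.55 p [ 0.5275 -0.0666  0.1406] head 88.2 tool mm [-28.6  71.9  45.1] /40: [-0.71  1.8   1.13] turn 2.35 tz [ 0.036 -0.061 -0.998] F [-0.6  0.3 -0.3]
0.75 [0.5717 0.2473] (np.float64(0.0789), np.float64(-0.0043))
0.7 [ 0.3767 -0.2197] (np.float64(-0.4204), np.float64(-0.0851))
0.69 [0.6067 0.2154] (np.float64(0.056), np.float64(0.0372))
0.62 [ 0.6258 -0.3406] (np.float64(-0.4799), np.float64(0.1853))
0.59 [ 0.6876 -0.2197] (np.float64(-0.348), np.float64(0.2172))
0.5 [0.5392 0.2217] (np.float64(0.0465), np.float64(-0.0299))
```

View pics/t21.png

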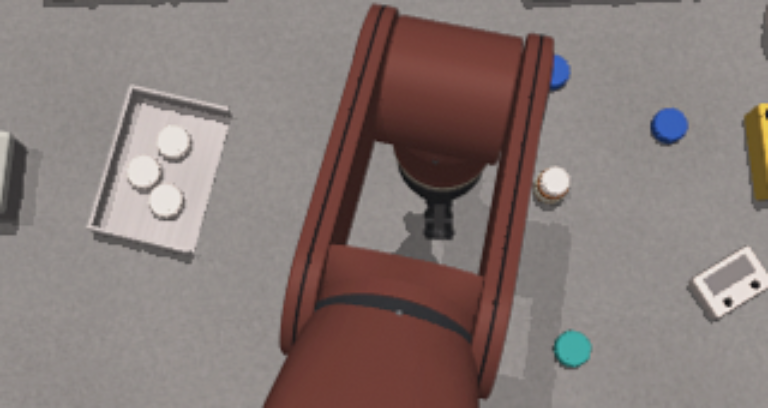

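View pics/s21.png

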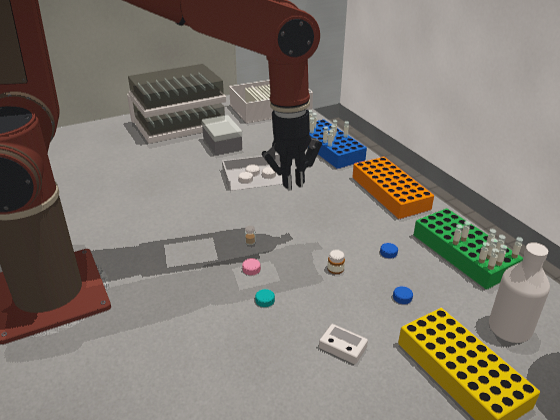

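All three caps lie flat in the tray, at about (142,174), (172,144) and (202,166) in the enlarged top view. Their trailing edges are at least 25 mm inside the mouth. The vial, jar, timer, tip box and coloured caps look unmoved, and the arm is clear of everything.

```bash
python3 -c "
from workcell import manip
print(manip.hand_in())"
```

```text
the job is handed in; nothing more can be done
None
```

I swept all three white caps into the tray one at a time, resting each against two slightly open fingertips. I did not pinch or lift any of them. The job was handed in at about 24.6 s of the 72 s allowed.

- **Caps:** the last top and side pictures show all three lying flat in the tray. Their centres are about 79, 56 and 47 mm inside the mouth, so every trailing edge is at least 25 mm in, and none touches a wall.
- **Other objects:** the vial, jar, timer, tip box and the coloured look-alike caps look unmoved. In the last top picture the arm hid the vial, the pink cap and part of one blue cap, so for those I relied on the side picture, judged by eye.
- **Forces:** the wrist force stayed at about 2 N or less in every reading I took.
- **Height drift:** the tool tilted about 3° during the fast moves, and I could not correct this. Fingertip height therefore drifted between about 4 and 14 mm during pushes, and I lowered it twice before continuing. No cap tipped.

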